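# Set a steel tube against the flip stop

### The arm

A 7-joint arm with a two-finger parallel gripper is mounted at the origin on the work surface. World frame = base frame: x ahead of the robot, y to its left, z up, the work surface at z = 0. Lengths are in m, angles in rad, forces in N, time in s.
With the tool pointing down it reaches from about 0.4 to 0.85 m from the base axis. Payload 4.5 kg.
Tool frame: the origin (TCP) lies between the finger pads; the fingertips stand 19 mm ahead of it and the grasp point (between the pads) is the TCP; x points along the fingers, z is the direction in which the jaws open and shut, and the axes are right-handed (so a half turn about x gives the same grasp; the last joint's range is limited). The gripper opens to 88 mm and grips with 3 to 60 N. Pads are 18 mm wide; open, the fingers measure 123 mm over their backs; the gripper's body (75 mm by 187 mm) begins 45 mm behind the grasp point.
Start: joints at [1.316, 0.689, -0.195, 1.565, 0.157, 0.902, -0.215], TCP at [0.178, -0.599, 0.258] pointing down, gripper open.
Joint ranges: [-3.01, 3.01], [-0.46, 2.08], [-1.47, 1.51], [0.13, 2.56], [-1, 4.14], [0.04, 2.09], [-2.66, 2.66]. Speed limits (rad/s): [2.57, 2.57, 3.14, 3.14, 3.14, 3.14, 3.14].

### API

Orientations are given as a 3x3 rotation matrix whose columns are the frame's x, y, z axes.
In Python, from rig import status, cams, order gives the robot as it stands.
- The arm moves only by the tool send_rows, never from a script. Its argument "moves" is a list of rows, each an object with "xyz": the shift along the tool's x, y, z in m, a list of three; "rotation": the turn, a rotation vector about the tool's x, y, z in degrees, a list of three; "gripper": the opening, from 0 (shut) to 1 (fully open). In form: [{"xyz": [x, y, z], "rotation": [ax, ay, az], "gripper": gripper}, ...]. A call has 1 to 20 rows; each row shifts and turns the commanded pose from where the row before left it, along the tool's axes as they then stand; what a row does not reach is not made up. A row lasts 1/12 s, in which the tool goes at most 41.7 mm and 7.16 degrees, less where a joint would pass 70% of its speed; a pose out of reach is approached as far as the arm can. A call is refused whole if a number of a shift passes 0.0417 or a number of a turn 7.16, either way. A call with a gripper value outside its range is refused whole. The fingers move at their own pace and stop on an object; "grip_force" is the grip in N (left out, the last holds). Time passes only in rows, so rows that do not move let the fingers close. It gives the time, the measured TCP pose, the force and the opening at its end, in the units of the state.
- status.get_state(): the state, without advancing time (a new reading comes with each control period).
- cams.camera(name): name is "scene" or "side" or "wrist"; returns a dict with "image" (384x512x3 uint8, red, green, blue), "fx", "fy", "cx", "cy" (pixels), "R" (3x3) and "t" (3): a world point X has camera coordinates R X + t; the wrist camera has in their place "tool_from_camera" (4x4, takes a point from camera to tool coordinates, whose origin is the TCP and whose axes are the tool frame's). Camera axes: x right, y down, z forward; pixel columns grow to the right and rows downward; lengths in m; the calibration is good to about 2 mm. The wrist camera is an equidistant fisheye: a pixel r from the principal point sees the ray r / f radians off the axis. A picture is of the moment at which its call begins: read the wrist's pose just before it. There is no depth.
- order.finish_job(): hands the job in, once; it reports no verdict.
The state is a dict: "clock": time; "qpos": joint angles; "dq": joint speeds; "effort": joint torques, N m; "ee_pos": TCP position; "orientation": TCP orientation; "contact_force": force on the tool from outside, world axes, zero at the start; "ft_torque": the same for the moment, N m; "finger_gap": finger opening in m.
Only numpy, scipy, OpenCV 4.12 (cv2) and the standard library are available. Lean on these libraries where they do the work, as an engineer would, in place of code of your own. Each camera call takes 0.05 s, during which the arm holds its last target. There are 200 camera calls.

### The job

On the length-stop jig, flip the hinged stop flag fully down across the bed. Then bring the loose steel tube flush against the fence and slide it along until its end bears solidly on the sprung stud of the flag, pressing it home with a firm but gentle push (about 6 N on top of the sliding drag) that does not shift the hand-tight stop. Let go and leave the tube lying there, flush with the fence and touching the stud, the flag down and the other things where they were.

Things in the scene. Friction and masses are not known exactly. Their poses are not given: they have to be found in the camera images.
- jig: Jig fixed to the bench: plywood bed 190 x 500 x 12 mm. Origin: centre of its underside on the bench, z up, y along the fence towards the stop, x towards the open side. A low aluminium fence, 55 mm wide, top 26 mm above the underside, runs along y on the robot's side; its guiding face is the plane x = -30 mm, looking to +x. The bed is bare between fence and x = 50 mm but for the tube.
- fence_face (a point): Point on the fence's guiding face, halfway along the fence, at bed height (jig frame: x -30, y 0, z 12 mm); same axes as the jig. The tube lying flush against the fence has its origin at x = +15 mm in this frame.
- flag: The steel stop flag. Origin: on its hinge axis, mid-thickness, 72 mm above the jig underside, at jig x = -56 mm. Its x runs along the flag away from the hinge, y is the hinge axis (jig y), z looks out of its back. Down (hard rest) its axes equal the jig's; it starts standing up, x 1.2 to 1.85 rad above level. Stiff hinge (0.16 N m), stays where left; push it down by its back.
- stud_seat (a point): Where the stop stud's axis leaves the face of the flag's plate that looks to the tube (flag frame: 41, -6, -35 mm; centre line of a flush tube). Stud: round steel foot 38 mm across on an adjusting screw, standing 7 to 29 mm proud: set differently each time, not measured, to be felt for. The foot is sprung: gives 4 mm under 0.4 to 1.2 N, then is solid.
- flag_tip (a point): Far end of the flag's back edge, mid-thickness: flag frame 75, 0, 6 mm; down it is 78 mm above the jig underside. The flag is a steel plate 12 mm thick (along y) and 75 mm long: 16 mm deep for the 29 mm next to the hinge, 58 mm deep beyond. Down, it reaches from 20 to 78 mm above the jig underside.
- stop_ref (a point): Point on the stop carriage (dark steel block 52 x 56 mm clamped on the fence, carrying the hinge): on the fence face at bed height, in the plane of the face of the flag's plate (without stud) that looks to the tube. Axes as the jig; the tube comes from -y. The carriage is only hand-tight: pushed along the fence with more than about 10 N it slips. It must not be shifted.
- tube: The stock: steel box section 30 mm wide (x), 170 mm long (y), 50 mm high (z), wall 3 mm, open ends, 0.45 to 0.7 kg. Origin: centre of its underside; y points to the end that goes to the stop. Lies loose on the bed, askew, clear of the fence. Can be held across its width from above; its top is 62 mm above the bench, and fingers kept above 26 mm clear the fence.
- tube_end (a point): Centre of the lower edge of the tube's end that meets the stop: on the tube's underside, 85 mm from its origin along its y. Seated well, it drives the sprung foot in and bears on the stud with 4 to 8 N for half a second, on top of the sliding drag of tube on bed and fence (about 2 to 6 N). The bed's friction then holds it there when let go.
- washer_a: Bystander: steel washer 36 mm across, 4 mm thick, lying on the bed near its open edge; origin at the centre of its underside.
- washer_b: Bystander: like washer_a, elsewhere on the bed's open edge.
- washer_c: Bystander: steel washer on the bench beyond the jig.
- hammer: Bystander: hammer lying on the bench to the robot's left.
- wrench: Bystander: spanner lying on the bench to the robot's right.
- offcut: Bystander: 70 mm offcut of the same box section, on the bench to the robot's right.
- can: Bystander: grey spray can 64 mm across, 170 mm tall, standing on the bench to the robot's left.
Things that resemble listed ones, but are neither listed nor needed, are in the scene too. What is shaped like the tube but black or turquoise is not meant.

How it is judged:
On the way, in this order (a step that is already met when the one before it is completed fails the run):
1. the stop flag is fully down across the bed (angle between flag's own z axis and vertical below 0.07 rad), for 0.2 s.
2. the tube is pressed home against the flag's stud, flag down, with more than 3 N (angle between flag's own z axis and vertical below 0.07 rad and contact force between tube and flag above 3 N), for 0.2 s.
At the end, for the whole second after the job is handed in: Flag down (within 0.07 rad); tube at rest on the bed, flush with the fence (2.5 mm, 0.025 rad), its end still against the stud (the sprung foot pushing back with over 0.1 N), 1 to 29.5 mm short of the flag's plate; the robot has let go and touches nothing (angle between flag's own z axis and vertical below 0.07 rad and contact force between each of the fingers, the arm and anything else below 0.05 N and contact force between tube and flag above 0.1 N and y of tube_end in the frame of stop_ref between -0.0295 and -0.001 m and x of tube in the frame of fence_face between 0.0125 and 0.0175 m and angle between the y axis of tube and the y axis of jig, either way round below 0.025 rad and angle between tube's own z axis and vertical below 0.05 rad and z of tube in the frame of fence_face below 0.004 m and linear speed of tube below 0.01 m/s).
It fails at once if the hand-tight stop carriage is shifted along the fence by more than 2 mm (distance of stop_ref from where it was at the start of the episode above 0.002 m).
It fails at once if a bystander (washer, hammer, spanner, offcut or spray can) is shifted by more than 30 mm (distance of any of washer_a, washer_b, washer_c, hammer, wrench, offcut, can from where it was at the start of the episode above 0.03 m).
It also fails if it takes over 72 s, if anything falls off the work surface, if the arm or the gripper's body presses on something with over 40 N, if the wrist force passes 120 N, or if a joint passes its speed limit or range.

## Working session

There is one attempt and no reset: what is moved stays moved. The work goes in short steps, Python scripts to look and compute and a tool call to move; the robot and the scene stay as the last step left them, time stands still between calls to the robot, and variables do not carry over. Pictures are saved under pics/ and viewed, about 8 in all and at most 12, crops included, and the job is handed in when it is done.

Besides the shell and the picture viewer there is one more tool, called after "Emit:" as name([rows], argument=value, ...), one row to a line, values as JSON. send_rows: Moves the arm, as the interface text tells. Its arguments: {"type":"object","properties":{"moves":{"type":"array"},"grip_force":{"type":"number"}},"required":["moves"]}

```bash
mkdir -p pics; ls; python3 - <<'E'
from rig import status,cams
import cv2,numpy as np
s=status.get_state()
for k in s: print(k,np.round(s[k],4).tolist())
for n in ["scene","side"]:
    c=cams.camera(n); cv2.imwrite(f"pics/{n}0.png",c["image"][:,:,::-1])
    print(n,c["fx"],c["cx"],c["cy"],np.round(c["R"],4).tolist(),np.round(c["t"],4).tolist(), (-np.array(c["R"]).T@c["t"]).round(3))
a=[cv2.imread(f"pics/{n}0.png") for n in ["scene","side"]]
E
```

```text
pics
clock 0.0
qpos [1.3158, 0.69, -0.1945, 1.5664, 0.1573, 0.9025, -0.2151]
dq [0.0003, 0.0015, 0.0002, 0.0015, 0.0005, -0.0019, 0.0026]
effort [-0.0001, -52.7555, -1.2669, -15.3424, -0.0527, 0.0064, 0.0001]
ee_pos [0.1778, -0.5985, 0.2569]
orientation [[-0.0007, 0.9586, 0.2849], [0.0017, 0.2849, -0.9586], [-1.0, -0.0001, -0.0019]]
contact_force [-0.8692, -0.3347, -0.0913]
ft_torque [-0.0099, 0.0219, -0.0316]
finger_gap 0.0882
scene 462.053819025347 262.75054921150144 189.89044276561333 [[0.6732, 0.7393, 0.0145], [0.6251, -0.5586, -0.5452], [-0.395, 0.3761, -0.8382]] [-0.3699, -0.3131, 1.6835] [ 1.11  -0.534  1.246]
side 449.1499603243407 253.3510689942647 190.25754782603897 [[-0.992, -0.1259, 0.0081], [-0.0952, 0.7054, -0.7024], [0.0828, -0.6975, -0.7118]] [0.5709, 0.0982, 1.4943] [0.452 1.045 1.128]
```

View pics/scene0.png

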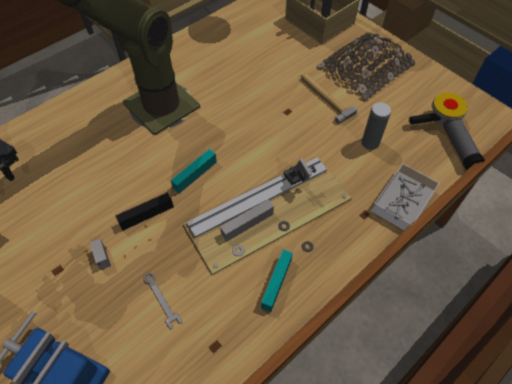

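View pics/side0.png

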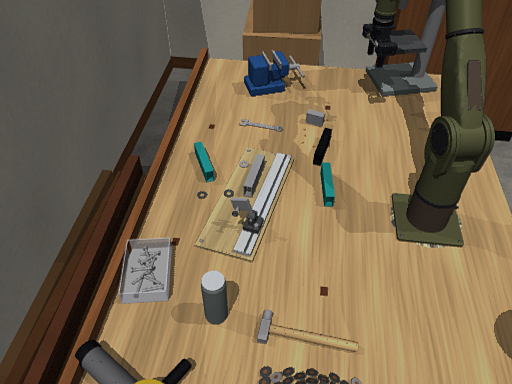

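Both views show the jig. What could be taken for the tube, in scene pixels: the grey box section on the bed at (248,218), turquoise ones at (193,170) and (277,280), a black one at (145,212), and the short offcut at (100,252). I choose the grey one on the bed at (248,218), which is side (255,172). Next I take close crops.

```bash
python3 - <<'E'
import cv2
a=cv2.imread("pics/scene0.png")[140:280,170:370]; cv2.imwrite("pics/c1.png",cv2.resize(a,None,fx=4,fy=4,interpolation=cv2.INTER_CUBIC))
a=cv2.imread("pics/side0.png")[140:265,185:310]; cv2.imwrite("pics/c2.png",cv2.resize(a,None,fx=4.8,fy=4.8,interpolation=cv2.INTER_CUBIC))
E
```

```text
(no output)
```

View pics/c1.png

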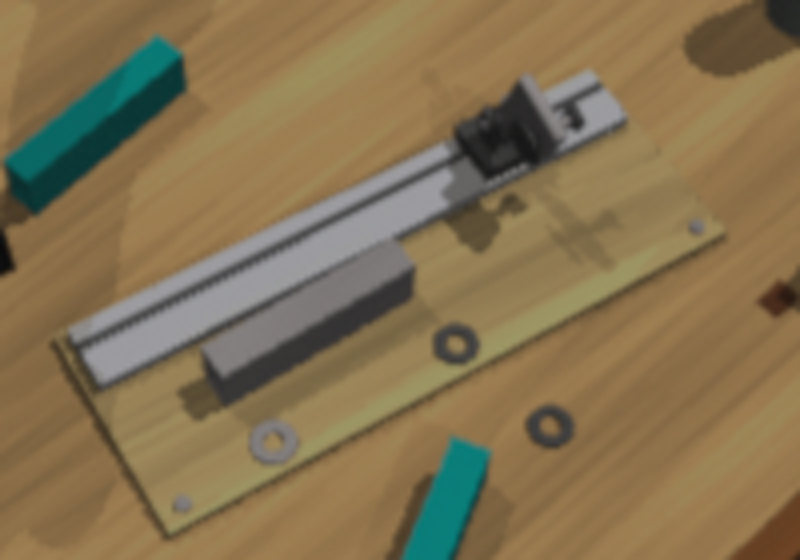

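View pics/c2.png

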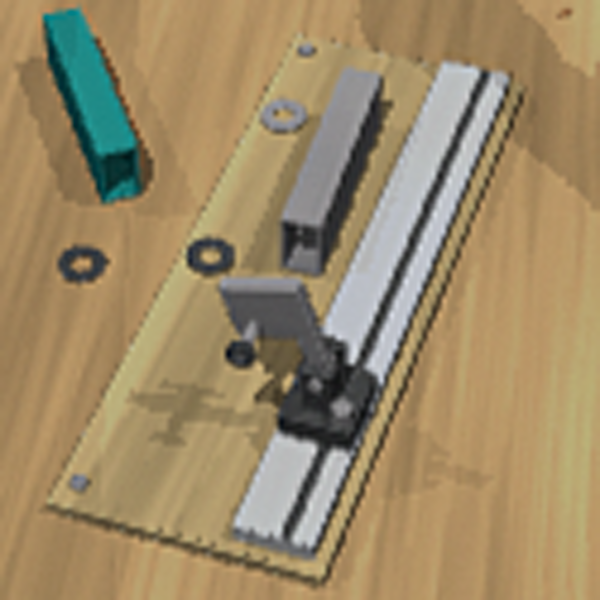

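The crops confirm the choice. The plain grey tube has its top corners at c1 (204,350), (388,242), (413,268), (225,377). The flag stands up at c1 (540,110). I now fit the poses.

```bash
cat >geo.py <<'E'
import numpy as np
from scipy.optimize import least_squares
from rig import cams
CAM={}
def proj(n,X):
    if n not in CAM: CAM[n]=cams.camera(n)
    c=CAM[n]; p=np.atleast_2d(X)@np.array(c["R"]).T+c["t"]
    return np.c_[c["fx"]*p[:,0]/p[:,2]+c["cx"],c["fy"]*p[:,1]/p[:,2]+c["cy"]]
def yawT(p,X,z0=0):
    c,s=np.cos(p[2]),np.sin(p[2]); return np.atleast_2d(X)@np.array([[c,s,0],[-s,c,0],[0,0,1]])+[p[0],p[1],z0]
def S(p): return (np.array(p)+.5)/4-.5+[170,140]
def D(p): return (np.array(p)+.5)/4.8-.5+[185,140]
E
python3 - <<'E'
from geo import *
m=.001
A,B,C,Dd=[np.array(v)*m for v in([-95,-250,12],[95,-250,12],[95,250,12],[-95,250,12])]
so=[("scene",S([55,343]),A),("scene",S([168,530]),B),("scene",S([722,235]),C),
 ("side",D([48,503]),C),("side",D([322,573]),Dd),("side",D([520,90]),A),("side",D([297,38]),B)]
f=lambda p:np.concatenate([(proj(n,yawT(p,X))-u).ravel() for n,u,X in so])
best=min((least_squares(f,[.55,-.2,y]) for y in np.linspace(-3,3,9)),key=lambda r:r.cost); J=best.x
print("jig",J.round(4),best.fun.round(1))
a,b=15*m,85*m
def tfit(sg):
  T=[("scene",S([204,350]),[-a,-b]),("scene",S([388,242]),[-a,b]),("scene",S([413,268]),[a,b]),("scene",S([225,377]),[a,-b]),
   ("side",D([382,73]),[-a,-b]),("side",D([325,225]),[-a,b]),("side",D([282,222]),[a,b]),("side",D([345,70]),[a,-b])]
  g=lambda p:np.concatenate([(proj(n,yawT(p,[*X,.062]))-u).ravel() for n,u,X in T])
  return least_squares(g,[J[0],J[1],J[2]])
r=tfit(1);print("tube",r.x.round(4),r.fun.round(1))
c,s=np.cos(J[2]),np.sin(J[2]); d=r.x[:2]-J[:2]; print("tube in jig",(c*d[0]+s*d[1]).round(4),(-s*d[0]+c*d[1]).round(4),(r.x[2]-J[2]).round(4))
def flag(q,X):
  X=np.array(X)*m; ca,sa=np.cos(q[1]),np.sin(q[1])
  return yawT(J,[-56*m+ca*X[0]-sa*X[2], q[0]+X[1], 72*m+sa*X[0]+ca*X[2]])
F=[("scene",S([527,77]),[75,0,6]),("scene",S([557,140]),[75,0,-52]),("side",D([305,283]),[75,0,6]),("side",D([222,287]),[75,0,-52]),("side",D([237,338]),[29,6,-52])]
h=lambda q:np.concatenate([(proj(n,flag(q,X))-u).ravel() for n,u,X in F])
r=least_squares(h,[.15,1.5]);print("flag y,angle",r.x.round(4),r.fun.round(1))
print("tip",flag(r.x,[75,0,6]).round(4),"down tip",flag([r.x[0],0],[75,0,6]).round(4),"hinge",flag(r.x,[0,0,0]).round(4))
np.save("jig.npy",np.r_[J,r.x])
E
```

```text
jig [ 0.5951 -0.0175 -0.1899] [-1.3 -2.  -0.1  1.5  1.4 -1.3 -0.6 -0.3  0.2  1.   0.4 -1.6 -0.8 -1.1]
tube [ 0.588  -0.1007 -0.1299] [-1.3 -0.4  0.6 -1.5  0.1 -1.  -1.   0.4 -0.7  0.1 -0.8  0.5 -0.5 -0.6
 -1.  -0.7]
tube in jig 0.0088 -0.0831 0.06
flag y,angle [0.1308 1.2649] [-1.3 -0.9  1.1 -0.2 -1.3 -0.3 -1.  -1.3 -0.2  0.1]
tip [[0.5814 0.1183 0.1453]] down tip [[0.6384 0.1073 0.078 ]] hinge [[0.5648 0.1215 0.072 ]]
```

The fit residuals are about 1 px. I turn the tool so that tool z is jig x, tool y is jig y and tool x is down, with the fingers closed, then go behind the flag.

Emit:
send_rows([
  {"xyz":[0,0,0],"rotation":[-6.94,0,0],"gripper":0},
  {"xyz":[0,0,0],"rotation":[-6.94,0,0],"gripper":0},
  {"xyz":[0,0,0],"rotation":[-6.94,0,0],"gripper":0},
  {"xyz":[0,0,0],"rotation":[-6.94,0,0],"gripper":0},
  {"xyz":[0,0,0],"rotation":[-6.94,0,0],"gripper":0},
  {"xyz":[0,0,0],"rotation":[-6.94,0,0],"gripper":0},
  {"xyz":[0,0,0],"rotation":[-6.94,0,0],"gripper":0},
  {"xyz":[0,0,0],"rotation":[-6.94,0,0],"gripper":0},
  {"xyz":[0,0,0],"rotation":[-6.94,0,0],"gripper":0},
])

```text
clock: 0.95
ee_pos: [0.1778, -0.599, 0.2575]
orientation: [[-0.0, 0.185, 0.983], [0.0, 0.983, -0.185], [-1.0, 0.0, -0.0]]
contact_force: [-1.0, -0.2, 0.9]
finger_gap: 0.0301
```

Emit:
send_rows([
  {"xyz":[0,0.036,0.018],"rotation":[0,0,0],"gripper":0},
  {"xyz":[0,0.036,0.018],"rotation":[0,0,0],"gripper":0},
  {"xyz":[0,0.036,0.018],"rotation":[0,0,0],"gripper":0},
  {"xyz":[0,0.036,0.018],"rotation":[0,0,0],"gripper":0},
  {"xyz":[0,0.036,0.018],"rotation":[0,0,0],"gripper":0},
  {"xyz":[0,0.036,0.018],"rotation":[0,0,0],"gripper":0},
  {"xyz":[0,0.036,0.018],"rotation":[0,0,0],"gripper":0},
  {"xyz":[0,0.036,0.018],"rotation":[0,0,0],"gripper":0},
  {"xyz":[0,0.036,0.018],"rotation":[0,0,0],"gripper":0},
  {"xyz":[0,0.036,0.018],"rotation":[0,0,0],"gripper":0},
  {"xyz":[0,0.04,0.003],"rotation":[0,0,0],"gripper":0},
  {"xyz":[0,0.04,0.003],"rotation":[0,0,0],"gripper":0},
  {"xyz":[0,0.04,0.003],"rotation":[0,0,0],"gripper":0},
  {"xyz":[0,0.04,0.003],"rotation":[0,0,0],"gripper":0},
  {"xyz":[0,0.04,0.003],"rotation":[0,0,0],"gripper":0},
  {"xyz":[0,0.04,0.003],"rotation":[0,0,0],"gripper":0},
  {"xyz":[0,0.04,0.003],"rotation":[0,0,0],"gripper":0},
  {"xyz":[0,0.04,0.003],"rotation":[0,0,0],"gripper":0},
  {"xyz":[0,0.04,0.003],"rotation":[0,0,0],"gripper":0},
  {"xyz":[0,0.04,0.003],"rotation":[0,0,0],"gripper":0},
])

```text
clock: 2.62
ee_pos: [0.5292, 0.1088, 0.2577]
orientation: [[-0.0, 0.191, 0.982], [-0.0, 0.982, -0.191], [-1.0, -0.0, -0.0]]
contact_force: [0.4, -0.5, -1.3]
finger_gap: 0.0007
```

```bash
cat >>geo.py <<'E'
from rig import status
def rep():
    s=status.get_state(); J=np.load("jig.npy"); c,q=np.cos(J[2]),np.sin(J[2]); p=s["ee_pos"]; d=np.array(p[:2])-J[:2]
    R=np.array(s["orientation"]); f=np.array(s["contact_force"])
    print("t",round(s["clock"],2),"TCP jig mm",np.round([1e3*(c*d[0]+q*d[1]),1e3*(-q*d[0]+c*d[1]),1e3*p[2]],1),"gap",np.round(s["finger_gap"]*1e3,1),"F jig",np.round([c*f[0]+q*f[1],-q*f[0]+c*f[1],f[2]],2),
     "yaw err deg",np.degrees(np.arctan2(R[1,2],R[0,2])-J[2]).round(2),"tilt",np.round(R[2],3), "M",np.round(s["ft_torque"],2))
    return s
def wpix(X,s,c):
    T=np.array(c["tool_from_camera"]); R=np.array(s["orientation"])
    t=(np.atleast_2d(X)-s["ee_pos"])@R; p=(t-T[:3,3])@T[:3,:3]
    r=np.hypot(p[:,0],p[:,1]); th=np.arctan2(r,p[:,2])
    return np.c_[c["cx"]+c["fx"]*th*p[:,0]/r, c["cy"]+c["fy"]*th*p[:,1]/r]
E
python3 - <<'E'
from geo import *
import cv2
s=rep(); c=cams.camera("wrist"); cv2.imwrite("pics/w1.png",cv2.resize(c["image"][:,:,::-1],None,fx=1.5,fy=1.5)); print(np.round(c["tool_from_camera"],3).tolist(),c["fx"],c["cx"],c["cy"])
E
```

```text
t 2.62 TCP jig mm [-88.6 111.5 257.7] gap 0.7 F jig [ 0.5  -0.38 -1.31] yaw err deg -0.11 tilt [-1. -0. -0.] M [-0.05 -0.11 -0.01]
[[-0.0, -0.288, 0.957, -0.127], [0.001, -0.957, -0.288, 0.075], [1.0, 0.001, 0.001, 0.0], [0.0, 0.0, 0.0, 1.0]] 297.3186396354542 256.98154832650687 189.29491345786758
```

View pics/w1.png

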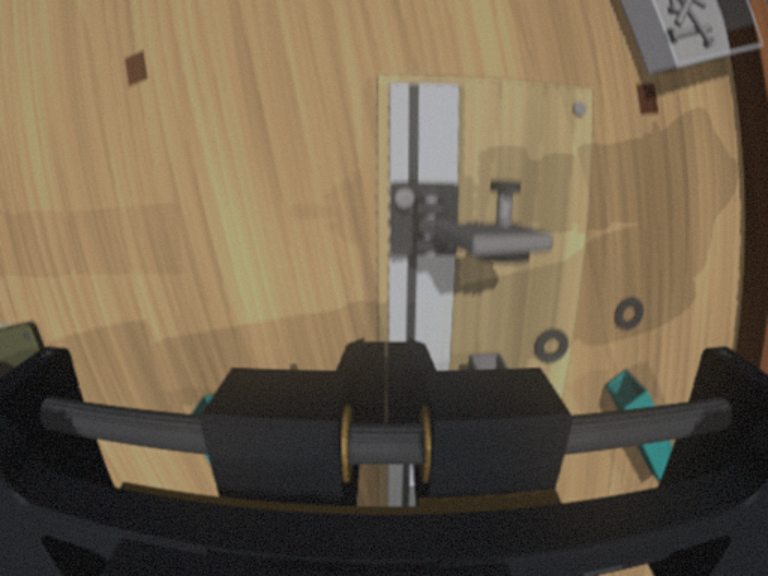

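The wrist view looks down with +y up. The flag's end face runs from (472,240) to (552,240), the knob behind it is at (505,185), and the bed's far corners are at (378,77) and (592,88). I check the fit against these.

```bash
python3 - <<'E'
from geo import *
s=rep(); c=cams.camera("wrist"); P=np.load("jig.npy"); J=P[:3]; m=.001
obs=[([-95,250,12],(378,77)),([95,250,12],(592,90)),([-85,240,26],None),([-30,240,26],None)]
for X,u in obs: print(X,(wpix(yawT(J,np.array(X)*m),s,c)*1.5).round(0),u)
def flag(q,X):
  X=np.array(X)*m; ca,sa=np.cos(q[1]),np.sin(q[1])
  return yawT(J,[-56*m+ca*X[0]-sa*X[2], q[0]+X[1], 72*m+sa*X[0]+ca*X[2]])
for a in(1.2,1.265,1.35): print(a,[(wpix(flag([P[3],a],X),s,c)*1.5).round(0).tolist() for X in([75,6,6],[75,-6,6],[75,6,-52],[75,-6,-52])])
E
```

```text
t 2.67 TCP jig mm [-89.  123.2 258.6] gap 0.7 F jig [2.45 7.06 0.62] yaw err deg 0.54 tilt [-1.     0.011  0.002] M [ 0.5  -0.29 -0.  ]
[-95, 250, 12] [[379.  95.]] (378, 77)
[95, 250, 12] [[593. 111.]] (592, 90)
[-85, 240, 26] [[391. 105.]] None
[-30, 240, 26] [[460. 107.]] None
1.2 [[[481.0, 268.0]], [[479.0, 288.0]], [[555.0, 261.0]], [[553.0, 279.0]]]
1.265 [[[473.0, 268.0]], [[472.0, 288.0]], [[553.0, 263.0]], [[551.0, 281.0]]]
1.35 [[[462.0, 268.0]], [[461.0, 289.0]], [[549.0, 265.0]], [[547.0, 284.0]]]
```

The first picture was taken while the arm was still settling. With that allowed for, the fit agrees: the angle is about 1.27 rad and the flag is at y ≈ 131 mm. I go down behind the flag.

Emit:
send_rows([
  {"xyz":[0.025,0,0],"rotation":[0,0,0],"gripper":0},
  {"xyz":[0.025,0,0],"rotation":[0,0,0],"gripper":0},
  {"xyz":[0.025,0,0],"rotation":[0,0,0],"gripper":0},
  {"xyz":[0.025,0,0],"rotation":[0,0,0],"gripper":0},
  {"xyz":[0.01,0,0],"rotation":[0,0,0],"gripper":0},
  {"xyz":[0,0,0],"rotation":[0,0,0],"gripper":0},
  {"xyz":[0,0,0],"rotation":[0,0,0],"gripper":0},
  {"xyz":[0,0,0],"rotation":[0,0,0],"gripper":0},
])

```text
clock: 3.38
ee_pos: [0.5299, 0.1071, 0.1489]
orientation: [[0.002, 0.191, 0.982], [0.001, 0.982, -0.191], [-1.0, 0.001, 0.002]]
contact_force: [1.1, 0.2, -0.6]
finger_gap: 0.0004
```

```bash
python3 - <<'E'
from geo import *
rep()
h=np.array([-56,72])
for a in np.r_[1.27,np.arange(1.2,-.01,-.1)]:
    p=h+60*np.array([np.cos(a),np.sin(a)])+6*np.array([-np.sin(a),np.cos(a)])
    print(round(a,2),"TCP x,z",(p+[-17.5,19]).round(1))
E
```

```text
t 3.38 TCP jig mm [-87.5 110.  148.9] gap 0.4 F jig [ 1.    0.43 -0.56] yaw err deg -0.13 tilt [-1.     0.001  0.002] M [-0.02 -0.07 -0.01]
1.27 TCP x,z [-61.5 150.1]
1.2 TCP x,z [-57.4 149.1]
1.1 TCP x,z [-51.6 147.2]
1.0 TCP x,z [-46.1 144.7]
0.9 TCP x,z [-40.9 141.7]
0.8 TCP x,z [-36.  138.2]
0.7 TCP x,z [-31.5 134.2]
0.6 TCP x,z [-27.4 129.8]
0.5 TCP x,z [-23.7 125. ]
0.4 TCP x,z [-20.6 119.9]
0.3 TCP x,z [-18.  114.5]
0.2 TCP x,z [-15.9 108.8]
0.1 TCP x,z [-14.4 103. ]
-0.0 TCP x,z [-13.5  97. ]
```

Emit:
send_rows([
  {"xyz":[0,0.0105,0],"rotation":[0,0,0],"gripper":0},
  {"xyz":[0,0.0105,0],"rotation":[0,0,0],"gripper":0},
  {"xyz":[0,0,0],"rotation":[0,0,0],"gripper":0},
  {"xyz":[0,0,0.006],"rotation":[0,0,0],"gripper":0},
  {"xyz":[0,0,0.006],"rotation":[0,0,0],"gripper":0},
  {"xyz":[0,0,0.006],"rotation":[0,0,0],"gripper":0},
  {"xyz":[0,0,0.006],"rotation":[0,0,0],"gripper":0},
  {"xyz":[0,0,0.006],"rotation":[0,0,0],"gripper":0},
  {"xyz":[0.002,0,0.006],"rotation":[0,0,0],"gripper":0},
  {"xyz":[0.0025,0,0.0055],"rotation":[0,0,0],"gripper":0},
  {"xyz":[0.003,0,0.0052],"rotation":[0,0,0],"gripper":0},
])

```text
clock: 4.3
ee_pos: [0.5796, 0.1183, 0.1401]
orientation: [[0.0, 0.191, 0.982], [-0.0, 0.982, -0.191], [-1.0, -0.0, 0.0]]
contact_force: [-0.8, 0.3, 2.1]
finger_gap: 0.0007
```

```bash
python3 -c "
from geo import *
rep()"
```

```text
t 4.3 TCP jig mm [-40.9 130.4 140.1] gap 0.7 F jig [-0.83  0.18  2.13] yaw err deg -0.13 tilt [-1. -0.  0.] M [-0.09  0.08  0.02]
```

Contact is felt. I follow the arc on down.

Emit:
send_rows([
  {"xyz":[0.0035,0,0.0048],"rotation":[0,0,0],"gripper":0},
  {"xyz":[0.004,0,0.0045],"rotation":[0,0,0],"gripper":0},
  {"xyz":[0.0045,0,0.004],"rotation":[0,0,0],"gripper":0},
  {"xyz":[0.005,0,0.0037],"rotation":[0,0,0],"gripper":0},
  {"xyz":[0.005,0,0.0031],"rotation":[0,0,0],"gripper":0},
  {"xyz":[0.0054,0,0.0026],"rotation":[0,0,0],"gripper":0},
  {"xyz":[0.0057,0,0.002],"rotation":[0,0,0],"gripper":0},
  {"xyz":[0.004,0,0.001],"rotation":[0,0,0],"gripper":0},
  {"xyz":[0.003,0,0.0005],"rotation":[0,0,0],"gripper":0},
  {"xyz":[0.002,0,0],"rotation":[0,0,0],"gripper":0},
  {"xyz":[0,0,0],"rotation":[0,0,0],"gripper":0},
])

```text
clock: 5.22
ee_pos: [0.6043, 0.1135, 0.0977]
orientation: [[-0.001, 0.191, 0.982], [-0.0, 0.982, -0.191], [-1.0, -0.001, -0.001]]
contact_force: [0.2, -0.6, 0.7]
finger_gap: 0.0002
```

```bash
python3 -c "
from geo import *
rep()"
```

```text
t 5.22 TCP jig mm [-15.7 130.4  97.7] gap 0.2 F jig [ 0.27 -0.58  0.69] yaw err deg -0.11 tilt [-1.    -0.001 -0.001] M [-0.06 -0.05  0.  ]
```

Emit:
send_rows([
  {"xyz":[0.001,0,0],"rotation":[0,0,0],"gripper":0},
  {"xyz":[0.001,0,0],"rotation":[0,0,0],"gripper":0},
  {"xyz":[0.0005,0,0],"rotation":[0,0,0],"gripper":0},
  {"xyz":[0,0,0],"rotation":[0,0,0],"gripper":0},
  {"xyz":[0,0,0],"rotation":[0,0,0],"gripper":0},
])

```text
clock: 5.63
ee_pos: [0.6042, 0.1136, 0.0973]
orientation: [[-0.0, 0.191, 0.982], [-0.001, 0.982, -0.191], [-1.0, -0.001, 0.0]]
contact_force: [-3.4, -0.7, 13.5]
finger_gap: 0.0004
```

```bash
python3 -c "
from geo import *
rep()"
```

```text
t 5.63 TCP jig mm [-15.9 130.4  97.3] gap 0.4 F jig [-3.19 -1.34 13.46] yaw err deg -0.1 tilt [-1.    -0.001  0.   ] M [-0.25  0.61 -0.02]
```

The flag is at its hard stop, with 13 N down at the nominal height. I lift, go above the tube and open.

Emit:
send_rows([
  {"xyz":[-0.03,0,0],"rotation":[0,0,0],"gripper":0},
  {"xyz":[-0.03,0,0],"rotation":[0,0,0],"gripper":0},
  {"xyz":[-0.01,-0.025,0.003],"rotation":[0,0,0],"gripper":1},
  {"xyz":[0,-0.034,0.004],"rotation":[-1.7,0,0],"gripper":1},
  {"xyz":[0,-0.034,0.004],"rotation":[-1.7,0,0],"gripper":1},
  {"xyz":[0,-0.034,0.006],"rotation":[0,0,0],"gripper":1},
  {"xyz":[0,-0.034,0.006],"rotation":[0,0,0],"gripper":1},
  {"xyz":[0,-0.034,0.006],"rotation":[0,0,0],"gripper":1},
  {"xyz":[0,-0.018,0.003],"rotation":[0,0,0],"gripper":1},
  {"xyz":[0,0,0],"rotation":[0,0,0],"gripper":1},
  {"xyz":[0,0,0],"rotation":[0,0,0],"gripper":1},
  {"xyz":[0,0,0],"rotation":[0,0,0],"gripper":1},
  {"xyz":[0,0,0],"rotation":[0,0,0],"gripper":1},
])

```text
clock: 6.72
ee_pos: [0.6037, -0.0988, 0.1658]
orientation: [[-0.0, 0.129, 0.992], [0.002, 0.992, -0.129], [-1.0, 0.002, -0.0]]
contact_force: [0.1, 0.5, 1.1]
finger_gap: 0.0712
```

```bash
python3 - <<'E'
from geo import *
import cv2
s=rep(); c=cams.camera("wrist"); cv2.imwrite("pics/w2.png",cv2.resize(c["image"][:,:,::-1],None,fx=1.5,fy=1.5))
for X in ([-15,-85],[-15,85],[15,85],[15,-85]): print(X,(1.5*wpix(yawT([.588,-.1007,-.1299],np.array([*X,62])*.001),s,c)).round(0))
J=np.load("jig.npy")
for X in ([-30,-50,26],[-30,100,26]): print("fence",X,(1.5*wpix(yawT(J[:3],np.array(X)*.001),s,c)).round(0))
E
```

```text
t 6.72 TCP jig mm [ 23.7 -78.2 165.8] gap 71.2 F jig [0.02 0.48 1.09] yaw err deg 3.49 tilt [-1.     0.002 -0.   ] M [-0.01 -0.04 -0.04]
[-15, -85] [[336. 428.]]
[-15, 85] [[326. 143.]]
[15, 85] [[384. 142.]]
[15, -85] [[384. 429.]]
fence [-30, -50, 26] [[300. 226.]]
fence [-30, 100, 26] [[314. -13.]]
```

View pics/w2.png

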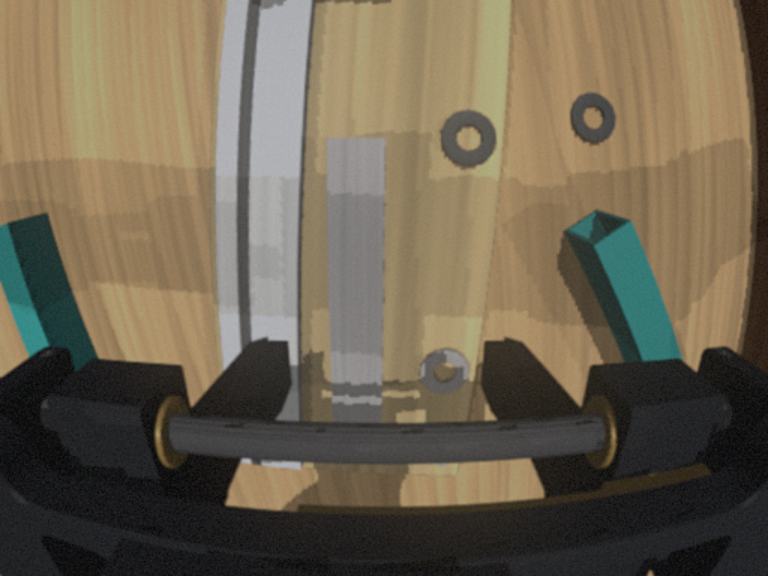

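The tube's far top corners are at (328,138) and (385,139), within 4 px of the prediction, so its pose holds. I shift sideways 15 mm and go down.

Emit:
send_rows([
  {"xyz":[0.01,-0.002,-0.008],"rotation":[0,0,0],"gripper":1},
  {"xyz":[0.02,0,-0.007],"rotation":[0,0,0],"gripper":1},
  {"xyz":[0.02,0,0],"rotation":[0,0,0],"gripper":1},
  {"xyz":[0.02,0,0],"rotation":[0,0,0],"gripper":1},
  {"xyz":[0.016,0,0],"rotation":[0,0,0],"gripper":1},
  {"xyz":[0,0,0],"rotation":[0,0,0],"gripper":1},
  {"xyz":[0,0,0],"rotation":[0,0,0],"gripper":1},
  {"xyz":[0.01,0,0],"rotation":[0,0,0],"gripper":1},
  {"xyz":[0.01,0,0],"rotation":[0,0,0],"gripper":1},
  {"xyz":[0.009,0,0],"rotation":[0,0,0],"gripper":1},
  {"xyz":[0,0,0],"rotation":[0,0,0],"gripper":1},
  {"xyz":[0,0,0],"rotation":[0,0,0],"gripper":1},
  {"xyz":[0,0,0],"rotation":[0,0,0],"gripper":1},
])

```text
clock: 7.85
ee_pos: [0.5887, -0.1016, 0.0507]
orientation: [[0.0, 0.132, 0.991], [-0.0, 0.991, -0.132], [-1.0, -0.0, 0.0]]
contact_force: [0.5, 0.6, -0.7]
finger_gap: 0.0881
```

```bash
python3 -c "
from geo import *
rep()"
```

```text
t 7.85 TCP jig mm [  9.6 -83.8  50.7] gap 88.1 F jig [ 0.36  0.65 -0.66] yaw err deg 3.29 tilt [-1. -0.  0.] M [-0.07 -0.06  0.  ]
```

No contact so far and I am centred on the tube. I close with a moderate grip.

Emit:
send_rows([
  {"xyz":[0,0,0],"rotation":[0,0,0],"gripper":0},
  {"xyz":[0,0,0],"rotation":[0,0,0],"gripper":0},
  {"xyz":[0,0,0],"rotation":[0,0,0],"gripper":0},
  {"xyz":[0,0,0],"rotation":[0,0,0],"gripper":0},
  {"xyz":[0,0,0],"rotation":[0,0,0],"gripper":0},
  {"xyz":[0,0,0],"rotation":[0,0,0],"gripper":0},
  {"xyz":[0,0,0],"rotation":[0,0,0],"gripper":0},
  {"xyz":[0,0,0],"rotation":[0,0,0],"gripper":0},
  {"xyz":[0,0,0],"rotation":[0,0,0],"gripper":0},
  {"xyz":[0,0,0],"rotation":[0,0,0],"gripper":0},
], grip_force=15)

```text
clock: 8.68
ee_pos: [0.5878, -0.1016, 0.0505]
orientation: [[-0.001, 0.132, 0.991], [-0.0, 0.991, -0.132], [-1.0, -0.0, -0.001]]
contact_force: [-1.9, 0.2, 1.5]
finger_gap: 0.0298
```

```bash
python3 -c "
from geo import *
rep()"
```

```text
t 8.68 TCP jig mm [  8.7 -84.   50.5] gap 29.8 F jig [-1.89 -0.12  1.5 ] yaw err deg 3.28 tilt [-1.    -0.    -0.001] M [-0.02  0.35 -0.12]
```

Gripped at a 30 mm gap. I turn it parallel and bring it near the fence.

Emit:
send_rows([
  {"xyz":[0,0,-0.004],"rotation":[1.1,0,0],"gripper":0},
  {"xyz":[0,0,-0.004],"rotation":[1.1,0,0],"gripper":0},
  {"xyz":[0,0,-0.004],"rotation":[1.0,0,0],"gripper":0},
  {"xyz":[0,0,-0.004],"rotation":[0,0,0],"gripper":0},
  {"xyz":[0,0,-0.003],"rotation":[0,0,0],"gripper":0},
  {"xyz":[0,0,0],"rotation":[0,0,0],"gripper":0},
  {"xyz":[0,0,0],"rotation":[0,0,0],"gripper":0},
])

```text
clock: 9.27
ee_pos: [0.5686, -0.0982, 0.0505]
orientation: [[-0.002, 0.187, 0.982], [-0.0, 0.982, -0.187], [-1.0, -0.001, -0.002]]
contact_force: [-2.3, 0.9, 0.4]
finger_gap: 0.0298
```

```bash
python3 -c "
from geo import *
rep()"
```

```text
t 9.27 TCP jig mm [-10.8 -84.3  50.5] gap 29.8 F jig [-2.41  0.47  0.39] yaw err deg 0.11 tilt [-1.    -0.001 -0.002] M [ 0.06  0.33 -0.02]
```

Emit:
send_rows([
  {"xyz":[0,0,-0.001],"rotation":[0,0,0],"gripper":0},
  {"xyz":[0,0,-0.001],"rotation":[0,0,0],"gripper":0},
  {"xyz":[0,0,-0.001],"rotation":[0,0,0],"gripper":0},
  {"xyz":[0,0,0],"rotation":[0,0,0],"gripper":0},
])

```text
clock: 9.6
ee_pos: [0.567, -0.0979, 0.0506]
orientation: [[0.0, 0.187, 0.982], [-0.0, 0.982, -0.187], [-1.0, 0.0, 0.0]]
contact_force: [1.0, -0.3, -3.6]
finger_gap: 0.0297
```

Emit:
send_rows([
  {"xyz":[0,0,-0.001],"rotation":[0,0,0],"gripper":0},
  {"xyz":[0,0,0],"rotation":[0,0,0],"gripper":0},
])

```text
clock: 9.77
ee_pos: [0.5658, -0.0977, 0.0505]
orientation: [[-0.0, 0.187, 0.982], [-0.0, 0.982, -0.187], [-1.0, -0.0, -0.0]]
contact_force: [-0.0, -0.6, -2.6]
finger_gap: 0.0299
```

```bash
python3 -c "
from geo import *
rep()"
```

```text
t 9.77 TCP jig mm [-13.6 -84.3  50.5] gap 29.9 F jig [ 0.1  -0.59 -2.63] yaw err deg 0.09 tilt [-1. -0. -0.] M [-0.14 -0.15  0.06]
```

Emit:
send_rows([
  {"xyz":[0,0,-0.001],"rotation":[0,0,0],"gripper":0},
  {"xyz":[0,0,0],"rotation":[0,0,0],"gripper":0},
])

```text
clock: 9.93
ee_pos: [0.5647, -0.0975, 0.0505]
orientation: [[-0.0, 0.187, 0.982], [-0.0, 0.982, -0.187], [-1.0, -0.0, -0.0]]
contact_force: [0.5, -0.3, -3.4]
finger_gap: 0.0299
```

Emit:
send_rows([
  {"xyz":[0,0,-0.001],"rotation":[0,0,0],"gripper":0},
  {"xyz":[0,0,0],"rotation":[0,0,0],"gripper":0},
])

```text
clock: 10.1
ee_pos: [0.5636, -0.0973, 0.0506]
orientation: [[-0.0, 0.187, 0.982], [-0.0, 0.982, -0.187], [-1.0, -0.0, -0.0]]
contact_force: [0.1, -0.5, -3.7]
finger_gap: 0.03
```

```bash
python3 -c "
from geo import *
rep()"
```

```text
t 10.1 TCP jig mm [-15.9 -84.3  50.6] gap 30.0 F jig [ 0.16 -0.48 -3.71] yaw err deg 0.09 tilt [-1. -0. -0.] M [ 0.   -0.14  0.04]
```

Emit:
send_rows([
  {"xyz":[0.0003,0,-0.001],"rotation":[0,0,0],"gripper":0},
  {"xyz":[0,0,0],"rotation":[0,0,0],"gripper":0},
])

```text
clock: 10.27
ee_pos: [0.5634, -0.0973, 0.0506]
orientation: [[0.001, 0.187, 0.982], [-0.0, 0.982, -0.187], [-1.0, 0.0, 0.001]]
contact_force: [0.4, -0.2, -2.2]
finger_gap: 0.0298
```

Emit:
send_rows([
  {"xyz":[0,0,-0.001],"rotation":[0,0,0],"gripper":0},
  {"xyz":[0,0,0],"rotation":[0,0,0],"gripper":0},
])

```text
clock: 10.43
ee_pos: [0.5626, -0.097, 0.0506]
orientation: [[0.002, 0.187, 0.982], [-0.0, 0.982, -0.187], [-1.0, 0.0, 0.002]]
contact_force: [2.4, -0.5, -2.1]
finger_gap: 0.0299
```

```bash
python3 -c "
from geo import *
rep()"
```

```text
t 10.43 TCP jig mm [-16.9 -84.3  50.6] gap 29.9 F jig [ 2.41 -0.06 -2.06] yaw err deg 0.08 tilt [-1.     0.     0.002] M [-0.15 -0.49 -0.04]
```

Fence contact is felt: x stalls and +2.4 N builds up. I slide along by 80 mm.

Emit:
send_rows([
  {"xyz":[0,0.004,0],"rotation":[0,0,0],"gripper":0},
  {"xyz":[0,0.006,0],"rotation":[0,0,0],"gripper":0},
  {"xyz":[0,0.008,0],"rotation":[0,0,0],"gripper":0},
  {"xyz":[0,0.008,0],"rotation":[0,0,0],"gripper":0},
  {"xyz":[0,0.008,0],"rotation":[0,0,0],"gripper":0},
  {"xyz":[0,0.006,0],"rotation":[0,0,0],"gripper":0},
])

```text
clock: 10.93
ee_pos: [0.5704, -0.0571, 0.0505]
orientation: [[0.002, 0.187, 0.982], [-0.001, 0.982, -0.187], [-1.0, -0.0, 0.002]]
contact_force: [3.1, -3.9, -1.2]
finger_gap: 0.0294
```

```bash
python3 -c "
from geo import *
rep()"
```

```text
t 10.93 TCP jig mm [-16.8 -43.6  50.5] gap 29.4 F jig [ 3.81 -3.24 -1.2 ] yaw err deg 0.09 tilt [-1.    -0.     0.002] M [-1.02 -0.84 -0.07]
```

Emit:
send_rows([
  {"xyz":[0,0.006,0],"rotation":[0,0,0],"gripper":0},
  {"xyz":[0,0.008,0],"rotation":[0,0,0],"gripper":0},
  {"xyz":[0,0.008,0],"rotation":[0,0,0],"gripper":0},
  {"xyz":[0,0.008,0],"rotation":[0,0,0],"gripper":0},
  {"xyz":[0,0.006,0],"rotation":[0,0,0],"gripper":0},
  {"xyz":[0,0.004,0],"rotation":[0,0,0],"gripper":0},
])

```text
clock: 11.43
ee_pos: [0.5781, -0.018, 0.0506]
orientation: [[0.002, 0.187, 0.982], [-0.001, 0.982, -0.187], [-1.0, -0.0, 0.002]]
contact_force: [3.9, -5.7, -0.2]
finger_gap: 0.03
```

```bash
python3 -c "
from geo import *
rep()"
```

```text
t 11.43 TCP jig mm [-16.6  -3.7  50.6] gap 30.0 F jig [ 4.93 -4.91 -0.19] yaw err deg 0.1 tilt [-1.    -0.     0.002] M [-1.1  -0.93 -0.09]
```

Emit:
send_rows([
  {"xyz":[0,0.002,0.0005],"rotation":[0,0,0],"gripper":0},
  {"xyz":[0,0.002,0],"rotation":[0,0,0],"gripper":0},
  {"xyz":[0,0.002,0],"rotation":[0,0,0],"gripper":0},
  {"xyz":[0,0.002,0],"rotation":[0,0,0],"gripper":0},
])

```text
clock: 11.77
ee_pos: [0.5794, -0.0115, 0.0506]
orientation: [[0.001, 0.188, 0.982], [-0.002, 0.982, -0.188], [-1.0, -0.002, 0.001]]
contact_force: [2.2, -5.6, 0.2]
finger_gap: 0.0299
```

```bash
python3 - <<'E'
from geo import *
import cv2
rep(); a=cams.camera("side")["image"][140:240,200:300,::-1]; b=cams.camera("scene")["image"][140:240,240:340,::-1]
cv2.imwrite("pics/s3.png",cv2.resize(np.hstack([a,b]),None,fx=4,fy=4,interpolation=cv2.INTER_CUBIC)); rep()
E
```

```text
t 11.77 TCP jig mm [-16.6   2.9  50.6] gap 29.9 F jig [ 3.21 -5.06  0.23] yaw err deg 0.04 tilt [-1.    -0.002  0.001] M [-1.06 -0.71 -0.01]
t 11.87 TCP jig mm [-16.6   3.7  50.6] gap 30.1 F jig [ 3.24 -3.93 -0.07] yaw err deg 0.08 tilt [-1.    -0.001  0.001] M [-0.79 -0.76 -0.  ]
```

View pics/s3.png

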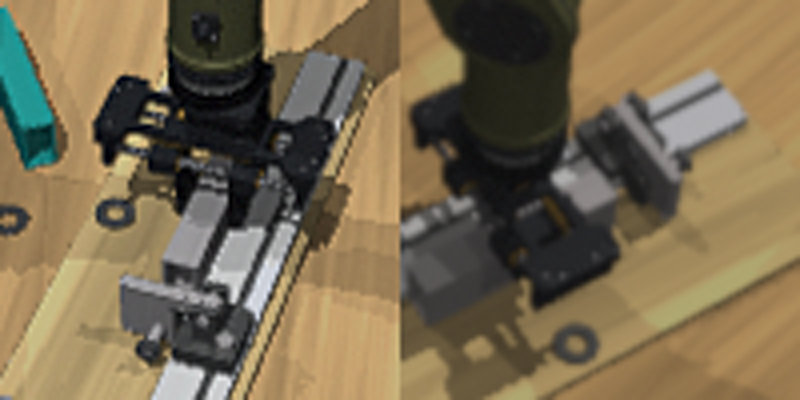

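The flag is down across the bed and the tube end is approaching it. I estimate how far the stud stands proud from the earlier wrist picture, to save creeping.

```bash
python3 - <<'E'
from geo import *
import cv2
a=cv2.imread("pics/w1.png")[170:290,440:570]; cv2.imwrite("pics/w1c.png",cv2.resize(a,None,fx=4,fy=4,interpolation=cv2.INTER_CUBIC))
s=dict(status.get_state()); c=cams.camera("wrist"); P=np.load("jig.npy"); J=P[:3]; m=.001
s["ee_pos"]=[.5292,.1088,.2577]; s["orientation"]=[[0,.191,.982],[0,.982,-.191],[-1,0,0]]
def flag(q,X):
  X=np.array(X)*m; ca,sa=np.cos(q[1]),np.sin(q[1])
  return yawT(J,[-56*m+ca*X[0]-sa*X[2], q[0]+X[1], 72*m+sa*X[0]+ca*X[2]])
k=lambda X:(4*(1.5*wpix(flag(P[3:],X),s,c)-[440,170])).round(0).tolist()
for X in([75,6,6],[75,-6,6],[75,6,-52],[75,-6,-52]): print(X,k(X))
t=np.linspace(0,6.28,40)
for p in(7,12,18,24,29):
  u=np.array([k([41+19*np.cos(q),-6-p,-35+19*np.sin(q)])[0] for q in t]); print(p,"foot x",u[:,0].min(),u[:,0].max(),"y",u[:,1].min(),u[:,1].max())
E
```

```text
[75, 6, 6] [[135.0, 300.0]]
[75, -6, 6] [[131.0, 384.0]]
[75, 6, -52] [[460.0, 282.0]]
[75, -6, -52] [[453.0, 358.0]]
7 foot x 135.0 358.0 y 333.0 387.0
12 foot x 133.0 356.0 y 360.0 418.0
18 foot x 131.0 353.0 y 393.0 454.0
24 foot x 129.0 350.0 y 425.0 490.0
29 foot x 128.0 347.0 y 452.0 519.0
```

View pics/w1c.png

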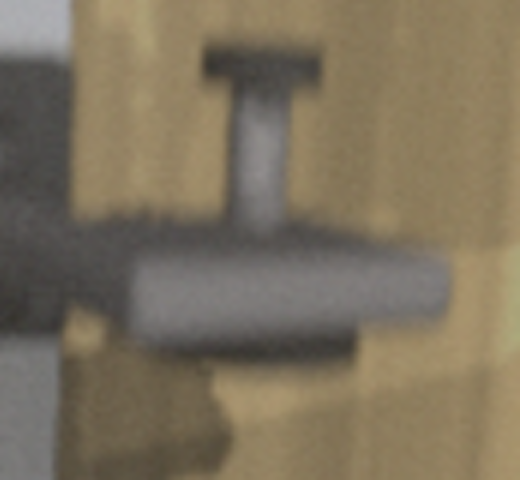

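The foot protrudes only slightly, about 10 mm, so contact should come in roughly 20 mm. I advance 12 mm and then creep.

Emit:
send_rows([
  {"xyz":[0,0.002,0],"rotation":[0,0,0],"gripper":0},
  {"xyz":[0,0.002,0],"rotation":[0,0,0],"gripper":0},
  {"xyz":[0,0.002,0],"rotation":[0,0,0],"gripper":0},
  {"xyz":[0,0.002,0],"rotation":[0,0,0],"gripper":0},
])

```text
clock: 12.25
ee_pos: [0.5809, -0.0037, 0.0506]
orientation: [[0.001, 0.188, 0.982], [-0.002, 0.982, -0.188], [-1.0, -0.002, 0.001]]
contact_force: [3.5, -4.7, 1.3]
finger_gap: 0.03
```

Emit:
send_rows([
  {"xyz":[0,0.001,0],"rotation":[0,0,0],"gripper":0},
  {"xyz":[0,0.001,0],"rotation":[0,0,0],"gripper":0},
])

```text
clock: 12.42
ee_pos: [0.5813, -0.0017, 0.0505]
orientation: [[0.001, 0.188, 0.982], [-0.002, 0.982, -0.188], [-1.0, -0.002, 0.001]]
contact_force: [3.8, -5.0, 0.6]
finger_gap: 0.0299
```

Emit:
send_rows([
  {"xyz":[0,0.001,0],"rotation":[0,0,0],"gripper":0},
  {"xyz":[0,0.001,0],"rotation":[0,0,0],"gripper":0},
])

```text
clock: 12.58
ee_pos: [0.5817, 0.0001, 0.0505]
orientation: [[0.001, 0.188, 0.982], [-0.002, 0.982, -0.188], [-1.0, -0.002, 0.001]]
contact_force: [2.6, -5.2, 0.4]
finger_gap: 0.0301
```

```bash
python3 -c "
from geo import *
rep()"
```

```text
t 12.58 TCP jig mm [-16.5  14.7  50.5] gap 30.1 F jig [ 3.57 -4.57  0.39] yaw err deg 0.04 tilt [-1.    -0.002  0.001] M [-1.11 -0.72  0.  ]
```

Emit:
send_rows([
  {"xyz":[0,0.001,0],"rotation":[0,0,0],"gripper":0},
  {"xyz":[0,0.001,0],"rotation":[0,0,0],"gripper":0},
])

```text
clock: 12.75
ee_pos: [0.582, 0.002, 0.0506]
orientation: [[0.001, 0.188, 0.982], [-0.002, 0.982, -0.188], [-1.0, -0.002, 0.001]]
contact_force: [3.5, -4.5, 1.2]
finger_gap: 0.03
```

Emit:
send_rows([
  {"xyz":[0,0.001,0],"rotation":[0,0,0],"gripper":0},
])

```text
clock: 12.83
ee_pos: [0.5823, 0.003, 0.0506]
orientation: [[0.001, 0.188, 0.982], [-0.002, 0.982, -0.188], [-1.0, -0.002, 0.001]]
contact_force: [3.4, -5.5, 0.8]
finger_gap: 0.0296
```

```bash
python3 -c "
from geo import *
rep()"
```

```text
t 12.83 TCP jig mm [-16.5  17.7  50.6] gap 29.6 F jig [ 4.38 -4.72  0.76] yaw err deg 0.04 tilt [-1.    -0.002  0.001] M [-1.07 -0.75  0.06]
```

Emit:
send_rows([
  {"xyz":[0,0.0007,0],"rotation":[0,0,0],"gripper":0},
  {"xyz":[0,0.0007,0],"rotation":[0,0,0],"gripper":0},
])

```text
clock: 13.0
ee_pos: [0.5825, 0.0044, 0.0506]
orientation: [[0.001, 0.188, 0.982], [-0.002, 0.982, -0.188], [-1.0, -0.002, 0.001]]
contact_force: [3.2, -6.2, -0.1]
finger_gap: 0.0299
```

Emit:
send_rows([
  {"xyz":[0,0.0007,0],"rotation":[0,0,0],"gripper":0},
  {"xyz":[0,0.0007,0],"rotation":[0,0,0],"gripper":0},
])

```text
clock: 13.17
ee_pos: [0.5828, 0.0057, 0.0505]
orientation: [[0.001, 0.188, 0.982], [-0.002, 0.982, -0.188], [-1.0, -0.002, 0.001]]
contact_force: [3.1, -6.5, 0.6]
finger_gap: 0.0296
```

Emit:
send_rows([
  {"xyz":[0,0.0007,0],"rotation":[0,0,0],"gripper":0},
  {"xyz":[0,0.0007,0],"rotation":[0,0,0],"gripper":0},
])

```text
clock: 13.33
ee_pos: [0.583, 0.0071, 0.0506]
orientation: [[0.001, 0.188, 0.982], [-0.002, 0.982, -0.188], [-1.0, -0.002, 0.001]]
contact_force: [2.8, -4.3, 0.5]
finger_gap: 0.0296
```

Emit:
send_rows([
  {"xyz":[0,0.0007,0],"rotation":[0,0,0],"gripper":0},
  {"xyz":[0,0.0007,0],"rotation":[0,0,0],"gripper":0},
])

```text
clock: 13.5
ee_pos: [0.5833, 0.0085, 0.0506]
orientation: [[0.001, 0.188, 0.982], [-0.002, 0.982, -0.188], [-1.0, -0.002, 0.001]]
contact_force: [3.1, -5.9, 0.2]
finger_gap: 0.0297
```

Emit:
send_rows([
  {"xyz":[0,0.0007,0],"rotation":[0,0,0],"gripper":0},
  {"xyz":[0,0.0007,0],"rotation":[0,0,0],"gripper":0},
])

```text
clock: 13.67
ee_pos: [0.5835, 0.0098, 0.0506]
orientation: [[0.001, 0.188, 0.982], [-0.002, 0.982, -0.188], [-1.0, -0.002, 0.001]]
contact_force: [2.8, -5.2, 0.7]
finger_gap: 0.0298
```

Emit:
send_rows([
  {"xyz":[0,0.0007,0],"rotation":[0,0,0],"gripper":0},
  {"xyz":[0,0.0007,0],"rotation":[0,0,0],"gripper":0},
])

```text
clock: 13.83
ee_pos: [0.5838, 0.0112, 0.0506]
orientation: [[0.001, 0.188, 0.982], [-0.002, 0.982, -0.188], [-1.0, -0.002, 0.001]]
contact_force: [4.2, -5.7, 0.5]
finger_gap: 0.0303
```

Emit:
send_rows([
  {"xyz":[0,0.0007,0],"rotation":[0,0,0],"gripper":0},
  {"xyz":[0,0.0007,0],"rotation":[0,0,0],"gripper":0},
])

```text
clock: 14.0
ee_pos: [0.5841, 0.0125, 0.0506]
orientation: [[0.001, 0.188, 0.982], [-0.002, 0.982, -0.188], [-1.0, -0.002, 0.001]]
contact_force: [2.9, -5.2, 1.2]
finger_gap: 0.0297
```

Emit:
send_rows([
  {"xyz":[0,0.0007,0],"rotation":[0,0,0],"gripper":0},
  {"xyz":[0,0.0007,0],"rotation":[0,0,0],"gripper":0},
])

```text
clock: 14.17
ee_pos: [0.5843, 0.0139, 0.0506]
orientation: [[0.001, 0.188, 0.982], [-0.002, 0.982, -0.188], [-1.0, -0.002, 0.001]]
contact_force: [2.8, -5.1, 0.9]
finger_gap: 0.0303
```

```bash
python3 - <<'E'
from geo import *
import cv2
rep(); a=cams.camera("side")["image"][170:240,210:290,::-1]; b=cams.camera("scene")["image"][145:215,255:335,::-1]
cv2.imwrite("pics/s4.png",cv2.resize(np.hstack([a,b]),None,fx=5,fy=5,interpolation=cv2.INTER_CUBIC)); rep()
E
```

```text
t 14.17 TCP jig mm [-16.5  28.8  50.6] gap 30.3 F jig [ 3.68 -4.46  0.92] yaw err deg 0.04 tilt [-1.    -0.002  0.001] M [-1.14 -0.78  0.07]
t 14.27 TCP jig mm [-16.5  29.1  50.6] gap 29.8 F jig [ 4.51 -4.98  0.7 ] yaw err deg 0.04 tilt [-1.    -0.002  0.001] M [-1.02 -0.82  0.04]
```

View pics/s4.png

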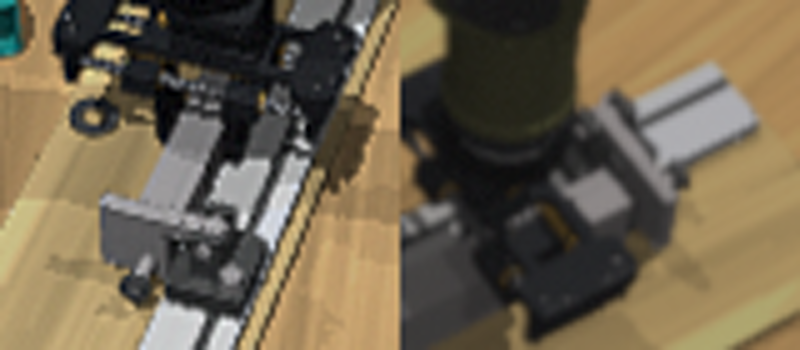

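The tube end at right panel (620,190) is now about 10 mm short of the plate at (645,190), with the foot between them. I continue in small steps.

Emit:
send_rows([
  {"xyz":[0,0.0006,0],"rotation":[0,0,0],"gripper":0},
  {"xyz":[0,0.0006,0],"rotation":[0,0,0],"gripper":0},
])

```text
clock: 14.43
ee_pos: [0.5845, 0.0148, 0.0505]
orientation: [[0.001, 0.188, 0.982], [-0.003, 0.982, -0.188], [-1.0, -0.002, 0.001]]
contact_force: [2.2, -5.2, 0.4]
finger_gap: 0.03
```

Emit:
send_rows([
  {"xyz":[0,0.0006,0],"rotation":[0,0,0],"gripper":0},
  {"xyz":[0,0.0006,0],"rotation":[0,0,0],"gripper":0},
])

```text
clock: 14.6
ee_pos: [0.5847, 0.0157, 0.0506]
orientation: [[0.001, 0.188, 0.982], [-0.003, 0.982, -0.188], [-1.0, -0.003, 0.001]]
contact_force: [3.1, -6.3, 1.4]
finger_gap: 0.0299
```

Emit:
send_rows([
  {"xyz":[0,0.0006,0],"rotation":[0,0,0],"gripper":0},
  {"xyz":[0,0.0006,0],"rotation":[0,0,0],"gripper":0},
])

```text
clock: 14.77
ee_pos: [0.585, 0.0168, 0.0506]
orientation: [[0.001, 0.189, 0.982], [-0.003, 0.982, -0.189], [-1.0, -0.003, 0.001]]
contact_force: [3.5, -6.6, 0.6]
finger_gap: 0.03
```

Emit:
send_rows([
  {"xyz":[0,0.0005,0],"rotation":[0,0,0],"gripper":0},
  {"xyz":[0,0.0005,0],"rotation":[0,0,0],"gripper":0},
])

```text
clock: 14.93
ee_pos: [0.5851, 0.0176, 0.0506]
orientation: [[0.0, 0.189, 0.982], [-0.003, 0.982, -0.189], [-1.0, -0.003, 0.001]]
contact_force: [3.2, -6.9, 1.2]
finger_gap: 0.0299
```

```bash
python3 -c "
from geo import *
rep()"
```

```text
t 14.93 TCP jig mm [-16.5  32.6  50.6] gap 29.9 F jig [ 4.43 -6.21  1.2 ] yaw err deg 0.01 tilt [-1.    -0.003  0.001] M [-1.41 -0.77  0.01]
```

Emit:
send_rows([
  {"xyz":[0,0.0005,0],"rotation":[0,0,0],"gripper":0},
  {"xyz":[0,0.0005,0],"rotation":[0,0,0],"gripper":0},
])

```text
clock: 15.1
ee_pos: [0.5853, 0.0184, 0.0506]
orientation: [[0.0, 0.189, 0.982], [-0.004, 0.982, -0.189], [-1.0, -0.003, 0.001]]
contact_force: [3.4, -7.9, 0.5]
finger_gap: 0.0303
```

```bash
python3 -c "
from geo import *
rep()"
```

```text
t 15.1 TCP jig mm [-16.4  33.4  50.6] gap 30.3 F jig [ 4.83 -7.15  0.53] yaw err deg -0.0 tilt [-1.    -0.003  0.001] M [-1.42 -0.83  0.04]
```

Emit:
send_rows([
  {"xyz":[0,0.0005,0],"rotation":[0,0,0],"gripper":0},
  {"xyz":[0,0.0005,0],"rotation":[0,0,0],"gripper":0},
])

```text
clock: 15.27
ee_pos: [0.5853, 0.0185, 0.0505]
orientation: [[-0.0, 0.189, 0.982], [-0.005, 0.982, -0.189], [-1.0, -0.005, 0.001]]
contact_force: [2.8, -8.8, 1.4]
finger_gap: 0.0296
```

```bash
python3 -c "
from geo import *
rep()"
```

```text
t 15.27 TCP jig mm [-16.4  33.5  50.5] gap 29.6 F jig [ 4.41 -8.15  1.43] yaw err deg -0.03 tilt [-1.    -0.005  0.001] M [-1.81 -0.69  0.03]
```

Solid at y = 33.5: the position stalls while the force rises. The total is 8.1 N against about 4.6 N of drag. I press on to roughly 10.5 N and hold.

Emit:
send_rows([
  {"xyz":[0,0.0004,0],"rotation":[0,0,0],"gripper":0},
  {"xyz":[0,0.0003,0],"rotation":[0,0,0],"gripper":0},
])

```text
clock: 15.43
ee_pos: [0.5853, 0.0186, 0.0506]
orientation: [[-0.0, 0.19, 0.982], [-0.006, 0.982, -0.19], [-1.0, -0.006, 0.001]]
contact_force: [2.9, -10.0, 1.8]
finger_gap: 0.03
```

```bash
python3 -c "
from geo import *
rep()"
```

```text
t 15.43 TCP jig mm [-16.4  33.6  50.6] gap 30.0 F jig [ 4.77 -9.29  1.85] yaw err deg -0.06 tilt [-1.    -0.006  0.001] M [-1.89 -0.72  0.05]
```

Emit:
send_rows([
  {"xyz":[0,0.0004,0],"rotation":[0,0,0],"gripper":0},
  {"xyz":[0,0,0],"rotation":[0,0,0],"gripper":0},
  {"xyz":[0,0,0],"rotation":[0,0,0],"gripper":0},
  {"xyz":[0,0,0],"rotation":[0,0,0],"gripper":0},
])

```text
clock: 15.77
ee_pos: [0.5853, 0.0187, 0.0505]
orientation: [[-0.001, 0.19, 0.982], [-0.006, 0.982, -0.19], [-1.0, -0.006, 0.0]]
contact_force: [3.2, -9.6, 1.6]
finger_gap: 0.0299
```

```bash
python3 -c "
from geo import *
rep()"
```

```text
t 15.77 TCP jig mm [-16.5  33.6  50.5] gap 29.9 F jig [ 4.95 -8.82  1.59] yaw err deg -0.07 tilt [-1.    -0.006  0.   ] M [-1.95 -0.69 -0.01]
```

Emit:
send_rows([
  {"xyz":[0,0.0004,0],"rotation":[0,0,0],"gripper":0},
  {"xyz":[0,0,0],"rotation":[0,0,0],"gripper":0},
  {"xyz":[0,0,0],"rotation":[0,0,0],"gripper":0},
  {"xyz":[0,0,0],"rotation":[0,0,0],"gripper":0},
])

```text
clock: 16.1
ee_pos: [0.5853, 0.0187, 0.0505]
orientation: [[-0.001, 0.19, 0.982], [-0.006, 0.982, -0.19], [-1.0, -0.006, 0.0]]
contact_force: [2.5, -10.8, 2.1]
finger_gap: 0.0299
```

Emit:
send_rows([
  {"xyz":[0,0,0],"rotation":[0,0,0],"gripper":0},
  {"xyz":[0,0,0],"rotation":[0,0,0],"gripper":0},
  {"xyz":[0,0,0],"rotation":[0,0,0],"gripper":0},
  {"xyz":[0,0,0],"rotation":[0,0,0],"gripper":0},
])

```text
clock: 16.43
ee_pos: [0.5853, 0.0187, 0.0505]
orientation: [[-0.001, 0.19, 0.982], [-0.007, 0.982, -0.19], [-1.0, -0.007, 0.0]]
contact_force: [2.7, -11.0, 2.4]
finger_gap: 0.0292
```

```bash
python3 -c "
from geo import *
rep()"
```

```text
t 16.43 TCP jig mm [-16.4  33.7  50.5] gap 29.2 F jig [  4.72 -10.27   2.43] yaw err deg -0.09 tilt [-1.    -0.007  0.   ] M [-1.99 -0.66  0.09]
```

Held for about 0.7 s at roughly 10 N in total, which is about 5.6 N on the stud, with no stop motion. I ease off the load, then open.

Emit:
send_rows([
  {"xyz":[0,-0.0006,0.0003],"rotation":[0,0,0],"gripper":0},
  {"xyz":[0,-0.0006,0.0003],"rotation":[0,0,0],"gripper":0},
  {"xyz":[0,0,0],"rotation":[0,0,0],"gripper":0},
], grip_force=5)

```text
clock: 16.68
ee_pos: [0.5855, 0.0192, 0.0505]
orientation: [[-0.001, 0.189, 0.982], [-0.004, 0.982, -0.189], [-1.0, -0.004, -0.0]]
contact_force: [2.6, -7.0, 1.2]
finger_gap: 0.0298
```

```bash
python3 -c "
from geo import *
rep()"
```

```text
t 16.68 TCP jig mm [-16.4  34.2  50.5] gap 29.8 F jig [ 3.84 -6.36  1.16] yaw err deg -0.04 tilt [-1.    -0.004 -0.   ] M [-1.51 -0.65 -0.06]
```

Emit:
send_rows([
  {"xyz":[0,-0.0006,0.0002],"rotation":[0,0,0],"gripper":0},
  {"xyz":[0,0,0],"rotation":[0,0,0],"gripper":0},
  {"xyz":[0,0,0],"rotation":[0,0,0],"gripper":0.5},
  {"xyz":[0,0,0],"rotation":[0,0,0],"gripper":0.6},
  {"xyz":[0,0,0],"rotation":[0,0,0],"gripper":0.65},
  {"xyz":[0,0,0],"rotation":[0,0,0],"gripper":0.65},
  {"xyz":[0,0,0],"rotation":[0,0,0],"gripper":0.65},
  {"xyz":[0,0,0],"rotation":[0,0,0],"gripper":0.65},
])

```text
clock: 17.35
ee_pos: [0.5856, 0.0216, 0.0503]
orientation: [[-0.0, 0.187, 0.982], [0.0, 0.982, -0.187], [-1.0, 0.0, -0.0]]
contact_force: [-0.3, -0.3, -0.3]
finger_gap: 0.0573
```

```bash
python3 -c "
from geo import *
rep()"
```

```text
t 17.35 TCP jig mm [-16.7  36.6  50.3] gap 57.3 F jig [-0.23 -0.33 -0.34] yaw err deg 0.12 tilt [-1.  0. -0.] M [-0.07 -0.12  0.01]
```

Free, with zero force. I lift clear and look.

Emit:
send_rows([
  {"xyz":[-0.01,0,0],"rotation":[0,0,0],"gripper":0.65},
  {"xyz":[-0.02,0,0],"rotation":[0,0,0],"gripper":0.65},
  {"xyz":[-0.03,0,0],"rotation":[0,0,0],"gripper":0.65},
  {"xyz":[-0.04,0,0],"rotation":[0,0,0],"gripper":0.65},
  {"xyz":[-0.04,-0.02,0],"rotation":[0,0,0],"gripper":0.65},
  {"xyz":[-0.02,-0.03,0],"rotation":[0,0,0],"gripper":0.65},
  {"xyz":[0,0,0],"rotation":[0,0,0],"gripper":0.65},
  {"xyz":[0,0,0],"rotation":[0,0,0],"gripper":0.65},
  {"xyz":[0,0,0],"rotation":[0,0,0],"gripper":0.65},
  {"xyz":[0,0,0],"rotation":[0,0,0],"gripper":0.65},
])

```text
clock: 18.18
ee_pos: [0.5762, -0.0254, 0.207]
orientation: [[-0.001, 0.186, 0.983], [0.001, 0.983, -0.186], [-1.0, 0.001, -0.002]]
contact_force: [-0.7, 0.7, -0.5]
finger_gap: 0.0577
```

```bash
python3 - <<'E'
from geo import *
import cv2
s=rep(); c=cams.camera("wrist"); cv2.imwrite("pics/w5.png",cv2.resize(c["image"][0:256,140:396,::-1],None,fx=2.34,fy=2.34,interpolation=cv2.INTER_CUBIC))
J=np.load("jig.npy")[:3]
f=lambda X:((wpix(yawT(J,np.array(X)*.001),s,c)-[140,0])*2.34).round(0).tolist()
for X in ([-30,119,62],[0,119,62],[-30,-51,62],[0,-51,62],[-30,50,26],[-30,100,26],[-27,125,78],[19,125,78]): print(X,f(X))
E
```

```text
t 18.18 TCP jig mm [-17.1 -11.3 207. ] gap 57.7 F jig [-0.82  0.56 -0.49] yaw err deg 0.18 tilt [-1.     0.001 -0.002] M [-0.06 -0.07 -0.  ]
[-30, 119, 62] [[241.0, 100.0]]
[0, 119, 62] [[319.0, 100.0]]
[-30, -51, 62] [[242.0, 517.0]]
[0, -51, 62] [[313.0, 517.0]]
[-30, 50, 26] [[245.0, 270.0]]
[-30, 100, 26] [[245.0, 158.0]]
[-27, 125, 78] [[247.0, 76.0]]
[19, 125, 78] [[374.0, 79.0]]
```

View pics/w5.png

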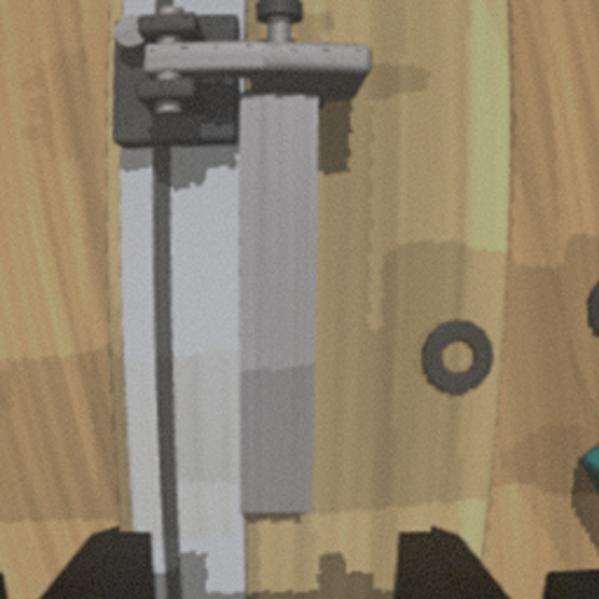

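The tube lies flush: its left edge is at x = 240–241 over its whole length, with no gap to the fence. Its end at row 95 is about 6 mm short of the plate, whose face is at about row 70. The flag is down and washer_b lies undisturbed at (457,357). The arm is clear, so I hand in.

```bash
python3 -c "
from rig import order
print(order.finish_job())"
```

```text
the job is handed in; nothing more can be done
None
```

The flag is down, and the tube lies flush against the fence with its end on the stud. I handed the job in at about 18 s.

- **Flag:** I pushed it down by its back until it met its hard rest, at 13 N and the expected height.
- **Sliding:** I gripped the tube, turned it parallel, brought it to the fence and slid it along. The sliding drag was about 4.5 N.
- **Pressing home:** The foot gave about 4 mm, then stopped dead at y = 33.5 mm. I held about 10 N in total for roughly 0.7 s, so about 5.6 N on the stud. The force reading varies by about 0.5 N and the drag estimate by a similar amount. I eased off the load before opening.
- **Stop carriage:** During the press the gripper crept only about 0.2 mm and the force kept rising, so I saw no sign that it slipped.
- **Last checks:** After letting go, the tool force was zero within its noise. The last wrist picture shows the tube flush and parallel to within about a pixel, its end about 6 mm short of the flag's plate. The flag was down and the one washer clearly in view had not moved.
- **Not checked:** I could not measure the foot's push on the tube after release. I only saw that the tube end stayed in place. I did not look at the other bystanders again at the end; the arm did not go near them.
- **Disagreements:** The fence was felt about 1.5 mm from where the camera fit put it, within calibration. The tube also slipped about 0.5 mm in the fingers when I lowered the grip force, while still pressed against the stud.

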